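# Shut the hopper slide gate and bolt it

### The job

This hopper slide gate is finished and has to be locked shut for transport: push its blade along the guides until it is fully home against the end stop, then shoot the barrel bolt fully home through its keeper. Leave the loose things lying on and around the gate where they are.

Things in the scene. Friction and masses are not known exactly. Their poses are not given: they have to be found in the camera images.
- gate: Grey steel frame of the slide gate, flat on two timber bearers; heavy, does not move. 300 mm in its x, y from -265 to +132 mm. Origin: on the bench under the centre of its 160 mm square opening; z up. Two guides along y at x = +/-84 to 124 mm, tops 50 mm above the bench (screw heads to 56); between them slides the flat steel blade, its top at 43 mm. It shuts towards +y.
- end_stop (a point): Middle of the top edge of the end stop's inner face, 50 mm above the bench, at y = 90 mm, x = 0 in the gate's frame: a bar across the frame's +y end, 30 mm wide. The shut blade's front edge butts against it.
- pull_handle (a point): Middle of the bar of the blade's pull handle, a dark bow of 12 mm round bar, 120 mm long along the gate's x, on the rear (-y) end of the blade. The bar's centre is 85 mm above the bench (42 above the blade). Moves with the blade: shut, it is at x = 0, y = -108 mm in the gate's frame. The blade reaches 17 mm behind it; behind that is open space and a low cross bar (38 mm high).
- blade (a joint): How far the blade stands open, in m: 0 = fully home against the end stop, growing as it is drawn out towards the gate's -y, at most 0.135. It starts 0.06 to 0.13 open. It slides with about 6 N of friction plus 15 N per m/s and stays where it is left.
- bolt_knob (a point): Centre of the barrel bolt's 18 mm ball knob, 102 mm above the bench, on an upright 12 mm stem. The bolt lies along the gate's x on the middle of the blade and is carried with it: with the blade shut its axis is at y = 0 and the knob goes from x = -30 mm (drawn) to +20 mm (home) in the gate's frame. The straps round the rod are 71 mm high; above them stem and knob stand free all round.
- bolt_tip (a point): The rounded end of the bolt rod, 12 mm thick, 60 mm above the bench, pointing along the gate's +x; 108 mm beyond the knob.
- bolt (a joint): Throw of the bolt, m: 0 = drawn, growing along the gate's +x, 0.050 = fully home. Starts at 0 to 0.010, clear of the keeper. About 3 N of friction plus 5 N per m/s; stays where left. With the blade shut it enters the keeper at 0.018 and is through at 0.034; with the blade not shut it misses the keeper or strikes its leg, and a bolt thrown too early blocks the blade.
- keeper_mouth (a point): Middle of the keeper's near opening: a steel strap bridging the top of the +x guide, 16 mm long in x, open inside 20 mm wide (y) for the 12 mm rod, 76 mm high; this point is 60 mm above the bench at x = 96 mm, y = 0 in the gate's frame.
- stud1: Bystander: loose hexagon-headed bolt, 24 mm head, 55 mm tall, standing on its head on the end stop (x about -45 mm in the gate's frame). Origin: centre of its underside, z along the shank.
- stud2: Bystander: the same, standing at x about +50 mm on the end stop.
- wrench: Bystander: steel spanner 190 mm long, 8 mm thick, flat on the bench beside the gate's +x side. Origin at its middle.
- disc: Bystander: dark grinding disc, 125 mm across, 7 mm thick, flat on the bench behind the gate's -y end. Origin at its middle.
- tape: Bystander: black tape measure, 72 x 38 x 60 mm, standing on the bench beside the gate's +x side. Origin: centre of its underside.
- grinder: Bystander: green and black angle grinder, 0.33 m long and 70 mm high, on the bench to the robot's left. Origin: under the middle of its body.
- jar: Bystander: glass jar with a metal lid, 84 mm across, 110 mm tall, on the left of the bench. Origin: centre of its underside.
- batten: Bystander: timber batten 460 x 45 x 32 mm, on the right of the bench. Origin: centre of its underside.

How it is judged (in metres and radians):
On the way:
1. the blade is shut, within 5 mm of the end stop (value of joint blade below 0.005 m), for 0.2 s.
At the end, for the whole second after the job is handed in: The blade is shut, within 5 mm of its end stop, and the bolt has been thrown through the keeper to within 6 mm of the end of its 50 mm throw; both are at rest (value of joint blade below 0.005 m and value of joint bolt above 0.044 m and velocity of joint blade between -0.005 and 0.005 m/s and velocity of joint bolt between -0.005 and 0.005 m/s); the robot touches nothing.
It fails at once if a bystander has been shifted by more than 40 mm (distance of any of stud1, stud2, wrench, disc, tape, grinder, jar, batten from where it was at the start of the episode above 0.04 m).
It fails at once if a bolt standing on the end stop has been knocked over (angle between any of stud1, stud2's own z axis and vertical above 0.5 rad).
It also fails if it takes over 43 s, if anything falls off the work surface, if the arm or the gripper's body presses on something with over 40 N, if the wrist force passes 120 N, or if a joint passes its speed limit or range.

### The arm

A 7-joint arm with a two-finger parallel gripper is mounted at the origin on the work surface. World frame = base frame: x ahead of the robot, y to its left, z up, the work surface at z = 0. Lengths are in m, angles in degrees, forces in N, time in s.
With the tool pointing down it reaches from about 0.425 to 0.875 m from the base axis. Payload 4.7 kg.
Tool frame: the origin (TCP) lies between the finger pads; the fingertips stand env.tip_reach ahead of it and the grasp point (between the pads) lies 2 mm behind it (env.tip_reach is the distance from the TCP to the fingertips, in m); z points along the fingers, y is the line along which they close (so a half turn about z gives the same grasp; the last joint's range is limited). The gripper opens to 87 mm and grips with 3 to 60 N. Pads are 19 mm wide; open, the fingers measure 117 mm over their backs; the gripper's body (75 mm by 190 mm) begins 51 mm behind the grasp point.
Start: joints at [72.829, 18.392, -4.016, 83.108, 1.295, 78.541, -3.26], TCP at [0.201, -0.618, 0.24] pointing down, gripper open.
Joint ranges: [-163.93, 163.93], [-17.29, 119.83], [-79.2, 71.16], [3.27, 140.29], [-89.18, 269.18], [5.43, 117.66], [-154.24, 154.24]. Speed limits (degrees/s): [147.25, 147.25, 180, 180, 180, 180, 180].

### API

Orientations are given as [roll, pitch, yaw] about the fixed x, y, z axes, in that order (R = Rz(yaw) Ry(pitch) Rx(roll)).
In Python, from cell import env, optics, get_obs gives the robot as it stands (env), with the cameras (optics) and the readings as plain functions.
- The arm moves only by the shell command python3 steer.py [FORCE], which reads ROWS from standard input. ROWS is a JSON list of rows, 1 to 8 of them, each an object with the fields xyz (a list: dx, dy, dz in m), yaw (a turn about the tool's z in degrees), aperture (the finger opening in m); a field left out counts as zero (the opening has to be given); each row is the pose to reach, as a shift and turn from the pose commanded when the command began, along the tool's axes at that moment; what a row does not reach only later rows make up. A row lasts 1/12 s, in which the tool goes at most 0.0417 m and 7.16 degrees, less where a joint would pass 70% of its speed; a pose out of reach is approached as far as the arm can. The fingers move at their own pace and stop on an object; FORCE is the grip in N (left out, the last holds). Time passes only in rows, so rows that do not move let the fingers close. It prints the time, the measured TCP pose, the force, the opening and the grip force at its end. Input that does not fit is refused with a message, and nothing moves.
- get_obs(): the state, without advancing time (a new reading comes with each control period).
- optics.read_camera(name): name is "scene" or "top" or "wrist"; returns a dict with "color" (420x560x3 uint8, blue, green, red), "fx", "fy", "cx", "cy" (pixels), "world_from_camera" (4x4, takes a point from camera to world coordinates). Camera axes: x right, y down, z forward; pixel columns grow to the right and rows downward; lengths in m; the calibration is good to about 2 mm. The wrist camera is an equidistant fisheye: a pixel r from the principal point sees the ray r / f radians off the axis. A picture is of the moment at which its call begins. There is no depth.
- env.sign_off(): hands the job in; it is judged then, once.
The state is a dict: "time_s": time; "qpos": joint angles; "joint_velocities": joint speeds; "effort": joint torques, N m; "tool_pos": TCP position; "tool_rot": TCP orientation; "force": force on the tool from outside, world axes, zero at the start; "wrist_torque": the same for the moment, N m; "grip_width": finger opening in m; "grasp_force": force on a finger pad.
Only numpy, scipy, OpenCV 4.12 (cv2) and the standard library are available. Lean on these libraries where they do the work, as an engineer would, in place of code of your own. Each camera call takes 0.05 s, during which the arm holds its last target. There are 200 camera calls.

## Working session

There is one attempt and no reset: what is moved stays moved. The work goes in short steps, Python scripts to look and compute and a shell command to move; the robot and the scene stay as the last step left them, time stands still between calls to the robot, and variables do not carry over. Pictures are saved under pics/ and viewed, at most 10 in all, crops included, and the job is handed in when it is done.

```bash
ls; mkdir -p pics
python3 - <<'E'
from cell import env, optics, get_obs
import cv2
for n in("top","scene"):
    d=optics.read_camera(n); cv2.imwrite(f"pics/{n}0.png",d["color"]); print(n,d["fx"],d["cx"],d["cy"],d["world_from_camera"].round(3).tolist())
o=get_obs(); print(o["tool_pos"],o["tool_rot"],o["time_s"],env.tip_reach,o["grip_width"])
E
```

```text
cell.py
pics
steer.py
top 407.10193382502905 272.2687247170293 206.3416150971752 [[0.011, -0.981, 0.194, 0.343], [-1.0, -0.014, -0.011, 0.013], [0.014, -0.194, -0.981, 1.394], [0.0, 0.0, 0.0, 1.0]]
scene 394.0778504092547 282.3803203400244 206.6913315148028 [[0.33, 0.783, -0.528, 1.344], [0.944, -0.268, 0.194, -0.254], [0.01, -0.562, -0.827, 1.203], [0.0, 0.0, 0.0, 1.0]]
[ 0.20047697 -0.61781791  0.23856017] [-1.79900060e+02  6.81403517e-03  1.79855694e+01] 0.1 0.017 0.08658222380328659
```

View pics/top0.png

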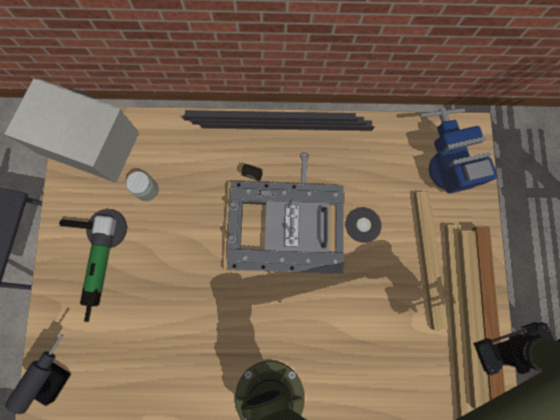

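View pics/scene0.png

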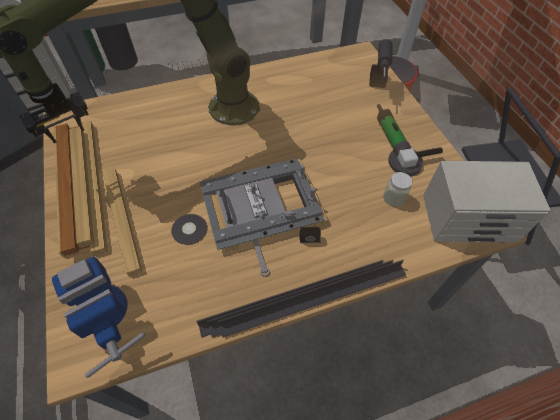

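The gate is at about (285,227) in the top view. Its +y (stop) end points left (world +y) and its keeper side up (world +x). The pull handle is at about (322,226) and the bolt at about (292,225). I'll zoom in for exact points.

Run:
```python
import cv2
a=cv2.imread("pics/top0.png")[160:290,210:390]; cv2.imwrite("pics/topc.png",cv2.resize(a,None,fx=4.4,fy=4.4,interpolation=cv2.INTER_CUBIC))
a=cv2.imread("pics/scene0.png")[145:265,180:340]; cv2.imwrite("pics/scenec.png",cv2.resize(a,None,fx=5,fy=5,interpolation=cv2.INTER_CUBIC))
```

```text
(no output)
```

View pics/topc.png

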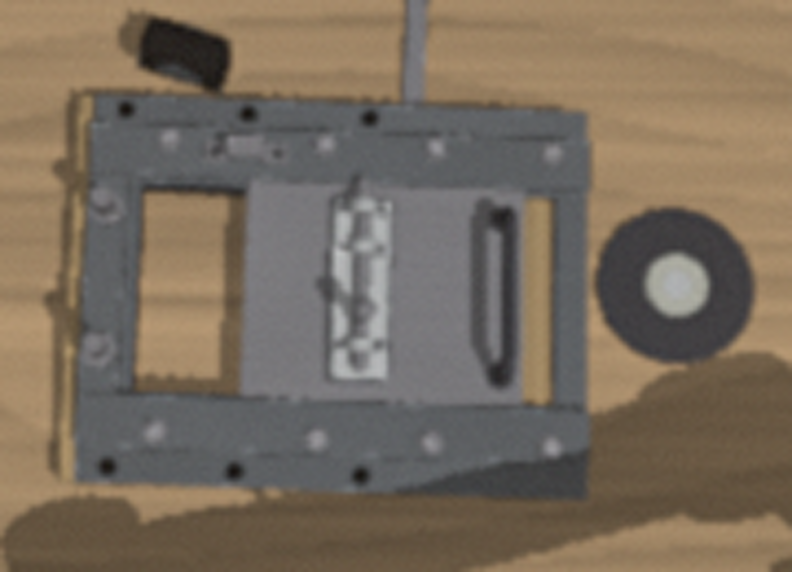

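View pics/scenec.png

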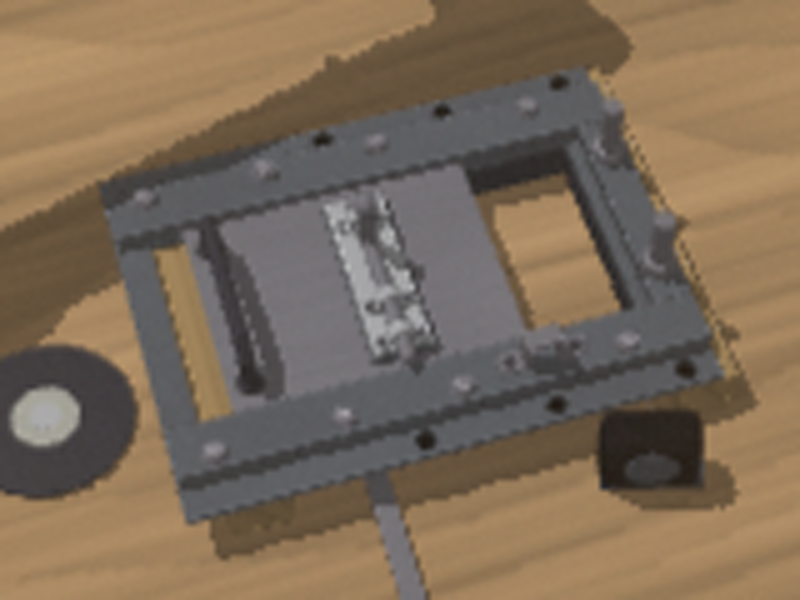

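Top crop: stop inner corners (140,187) and (131,391), handle bar (503,215) to (500,380), keeper (243,147), blade front edge (247,182) to (240,393). Scene crop: stop corners (568,150) and (632,308), handle bar (208,240) to (250,383). Next I fit the gate pose and the blade opening to both views.

```bash
cat > fit.py <<'E'
from cell import env, optics, get_obs
import numpy as np
from scipy.optimize import least_squares
T=lambda u,v:("top",u/4.4+210-.4,v/4.4+160-.4)
S=lambda u,v:("scene",u/5+180-.4,v/5+145-.4)
# (obs, gate x, y, z, moves with blade)
P=[(T(140,187),-0+.084,.09,.05,0),(T(131,391),-.084,.09,.05,0),(T(503,213),.06,-.108,.085,1),(T(500,382),-.06,-.108,.085,1),
(T(243,147),.104,0,.076,0),(T(247,183),.084,.09,.043,1),(T(240,393),-.084,.09,.043,1),(T(523,191),.084,-.125,.043,1),(T(523,403),-.084,-.125,.043,1),
(T(590,143),.124,-.265,.05,0),
(S(568,150),-.084,.09,.05,0),(S(632,308),.084,.09,.05,0),(S(207,240),-.06,-.108,.085,1),(S(250,383),.06,-.108,.085,1),(S(553,335),.104,0,.076,0)]
cams={n:optics.read_camera(n) for n in("top","scene")}
def proj(n,p):
    c=cams[n];W=c["world_from_camera"];q=W[:3,:3].T@(p-W[:3,3]);return np.array([c["fx"]*q[0]/q[2]+c["cx"],c["fy"]*q[1]/q[2]+c["cy"]])
def w(s,x,y,z):
    c,k=np.cos(s[2]),np.sin(s[2]);return np.array([s[0]+c*x-k*y,s[1]+k*x+c*y,z])
def r(s): return np.concatenate([proj(o[0],w(s,x,y-m*s[3],z))-o[1:] for o,x,y,z,m in P])
R=least_squares(r,[.48,-.02,0,.1],loss="soft_l1");s=R.x
print("gate",s[:2],"yaw",np.degrees(s[2]),"open",s[3]);print(r(s).reshape(-1,2).round(1).tolist())
print("handle",w(s,0,-.108-s[3],.085),"shut",w(s,0,-.108,.085),"knob shut drawn",w(s,-.03,0,.102),"home",w(s,.02,0,.102))
for n in cams: print(n,"knob b=0,.01", [proj(n,w(s,-.03+b,-s[3],.102)).round(1).tolist() for b in(0,.01)],"tip",proj(n,w(s,.078,-s[3],.06)).round(1))
E
python3 fit.py
```

```text
gate [0.54637536 0.01748368] yaw -0.9618923684139479 open 0.08334524071018849
[[-1.3, -2.8], [-1.5, 0.7], [0.9, -1.2], [1.5, -3.1], [2.1, -0.4], [-0.9, -0.7], [-1.0, 1.2], [-0.4, -0.6], [-0.4, 0.8], [1.4, -1.1], [-0.2, -4.4], [2.5, -1.1], [-0.6, -4.8], [-0.9, -6.3], [-3.7, 0.5]]
handle [ 0.54316317 -0.1738346   0.085     ] shut [ 0.54456232 -0.0905011   0.085     ] knob shut drawn [0.51637959 0.0179873  0.102     ] home [0.56637254 0.01714793 0.102     ]
top knob b=0,.01 [[291.7, 232.4], [291.8, 229.3]] tip [291.6 202. ]
scene knob b=0,.01 [[251.9, 183.8], [252.7, 186.0]] tip [261.1 214.9]
```

```bash
cat > ov.py <<'E'
from fit import *
import cv2,sys
def overlay(s,tag):
    A=[]
    for n,(u0,v0) in(("top",(215,165)),("scene",(190,145))):
        im=cams[n]["color"][v0:v0+120,u0:u0+140];K=5.7;im=cv2.resize(im,None,fx=K,fy=K,interpolation=cv2.INTER_CUBIC)
        f=lambda x,y,z:tuple(int(t) for t in((proj(n,w(s,x,y,z))-[u0,v0]+.5)*K))
        L=[]
        for sg in(-1,1): L+=[((sg*.084,-.265,.05),(sg*.084,.09,.05)),((sg*.124,-.265,.05),(sg*.124,.132,.05))]
        L+=[((-.084,.09,.05),(.084,.09,.05)),((-.084,.09-s[3],.043),(.084,.09-s[3],.043)),((-.084,-.125-s[3],.043),(.084,-.125-s[3],.043)),((-.06,-.108-s[3],.085),(.06,-.108-s[3],.085)),((-.03,-s[3],.102),(-.03,-s[3],.06)),((-.1,-s[3],.06),(.078,-s[3],.06)),((.096,-.01,.076),(.096,.01,.076)),((.112,-.01,.076),(.112,.01,.076))]
        for a,b in L: cv2.line(im,f(*a),f(*b),(0,0,255),1)
        A.append(im[:,:690] if n=="top" else im)
    h=max(a.shape[0] for a in A)
    im=np.vstack([cv2.resize(a,None,fx=.98,fy=.98)[:, :] if 0 else a[:, :690] for a in A]); cv2.imwrite(f"pics/{tag}.png",cv2.resize(im,None,fx=.43,fy=.43) if 0 else im); cv2.imwrite(f"pics/{tag}_t.png",A[0]);cv2.imwrite(f"pics/{tag}_s.png",A[1])
overlay(s,sys.argv[1])
E
python3 ov.py o1 >/dev/null; python3 -c "
import cv2;a=cv2.imread('pics/o1_t.png')[60:600,20:690];b=cv2.imread('pics/o1_s.png');cv2.imwrite('pics/o1b.png',cv2.resize(b,(700,600)))"
```

```text
(no output)
```

View pics/o1_t.png

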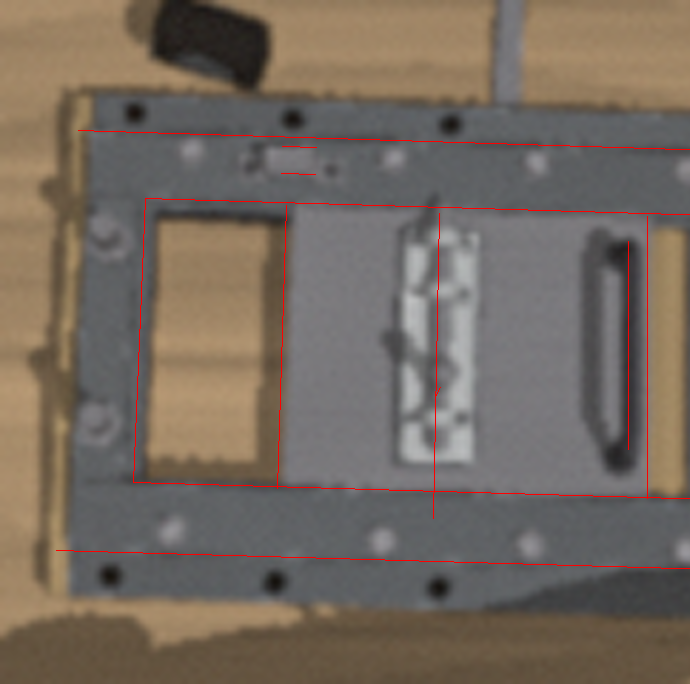

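View pics/o1b.png

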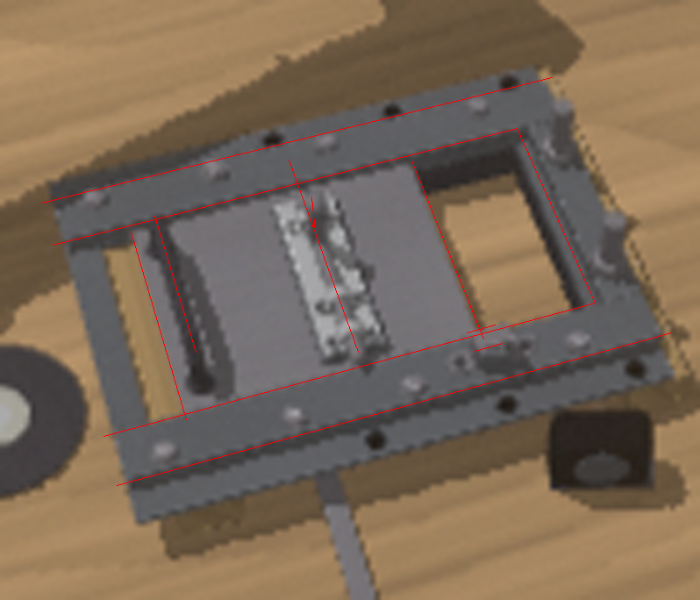

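The overlay fits to within a few mm: the handle is at about (0.543, -0.174), 83 mm open. The apparent handle mismatch is just its legs. Now I move behind the handle with the fingers closed and the tool squared to the gate.

```bash
echo '[{"xyz":[0.447,-0.268,0],"yaw":19,"aperture":0},{"xyz":[0.447,-0.268,0],"yaw":19,"aperture":0},{"xyz":[0.447,-0.268,0],"yaw":19,"aperture":0},{"xyz":[0.447,-0.268,0],"yaw":19,"aperture":0},{"xyz":[0.447,-0.268,0],"yaw":19,"aperture":0},{"xyz":[0.447,-0.268,0],"yaw":19,"aperture":0},{"xyz":[0.447,-0.268,0],"yaw":19,"aperture":0},{"xyz":[0.447,-0.268,0],"yaw":19,"aperture":0}]' | python3 steer.py 20
```

```text
time_s: 0.97
tool_pos: [0.4202, -0.3658, 0.2399]
tool_rot: [180.0, -0.0, -1.0]
force: [0.8, 0.1, 1.1]
grip_width: 0.0415
grasp_force: 0.0
```

```bash
echo '[{"xyz":[0.12,-0.143,0.07],"aperture":0},{"xyz":[0.12,-0.143,0.07],"aperture":0},{"xyz":[0.12,-0.143,0.07],"aperture":0},{"xyz":[0.12,-0.143,0.07],"aperture":0},{"xyz":[0.12,-0.143,0.07],"aperture":0},{"xyz":[0.12,-0.143,0.07],"aperture":0},{"xyz":[0.12,-0.143,0.07],"aperture":0}]' | python3 steer.py
python3 - <<'E'
from cell import env, optics, get_obs
import cv2
d=optics.read_camera("wrist"); cv2.imwrite("pics/w1.png",d["color"]); print(d["fx"],d["cx"],d["cy"],d["world_from_camera"].round(3).tolist())
E
```

```text
time_s: 1.55
tool_pos: [0.5424, -0.224, 0.1686]
tool_rot: [-179.9, 0.1, -0.7]
force: [-0.9, -0.2, 0.3]
grip_width: 0.0015
grasp_force: 0.0
325.19226210127806 278.7386177507994 210.79621440064946 [[-0.013, -0.959, -0.284, 0.62], [-1.0, 0.011, 0.006, -0.225], [-0.002, 0.284, -0.959, 0.313], [0.0, 0.0, 0.0, 1.0]]
```

View pics/w1.png

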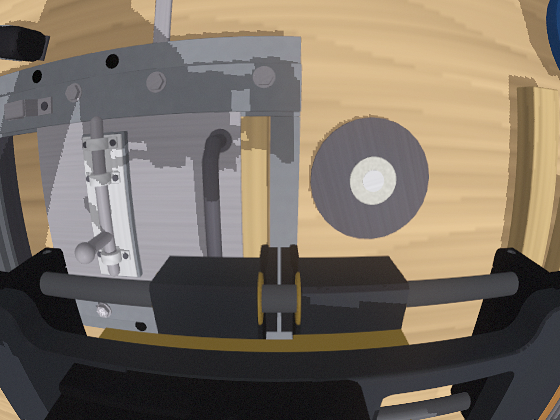

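The wrist view shows the handle bar at (213,230), its +x bend near (215,145), the knob at (86,253), and the fingers behind the blade's rear edge. I'll check these numerically.

```bash
cat > wp.py <<'E'
from cell import env, optics, get_obs
import numpy as np
def pt(u,v,z,c=None):
    c=c or optics.read_camera("wrist");x,y=(u-c["cx"])/c["fx"],(v-c["cy"])/c["fy"];r=np.hypot(x,y)
    d=np.array([np.sin(r)*x/r,np.sin(r)*y/r,np.cos(r)]);W=c["world_from_camera"];d=W[:3,:3]@d;o=W[:3,3];return (o+d*(z-o[2])/d[2]).round(4)
E
python3 - <<'E'
from wp import *
c=optics.read_camera("wrist")
for n,a in dict(bar=(213,230,.085),barend=(215,140,.085),knob=(86,253,.102),bladerear=(241,200,.043),tip=(97,120,.06),keeper=(27,105,.076)).items(): print(n,pt(*a,c))
E
```

```text
bar [ 0.5377 -0.1768  0.085 ]
barend [ 0.605  -0.1826  0.085 ]
knob [ 0.5239 -0.0699  0.102 ]
bladerear [ 0.5499 -0.1942  0.043 ]
tip [ 0.6283 -0.0723  0.06  ]
keeper [ 0.652  -0.0026  0.076 ]
```

```bash
echo '[{"xyz":[0,0,0.03],"aperture":0},{"xyz":[0,0,0.06],"aperture":0},{"xyz":[0,0,0.09],"aperture":0},{"xyz":[0,0,0.09],"aperture":0}]' | python3 steer.py; echo '[{"xyz":[0,-0.012,0],"aperture":0},{"xyz":[0,-0.022,0],"aperture":0},{"xyz":[0,-0.032,0],"aperture":0},{"xyz":[0,-0.042,0],"aperture":0},{"xyz":[0,-0.052,0],"aperture":0},{"xyz":[0,-0.062,0],"aperture":0},{"xyz":[0,-0.072,0],"aperture":0},{"xyz":[0,-0.08,0],"aperture":0}]' | python3 steer.py
```

```text
time_s: 1.98
tool_pos: [0.5366, -0.2277, 0.0743]
tool_rot: [-179.9, 0.5, -1.2]
force: [-0.8, 0.8, -1.2]
grip_width: 0.0004
grasp_force: 0.0
time_s: 2.65
tool_pos: [0.5449, -0.1491, 0.0821]
tool_rot: [179.7, -0.3, -1.1]
force: [1.7, -7.0, 1.9]
grip_width: 0.0001
grasp_force: 3.7
```

```bash
echo '[{"xyz":[0,-0.006,0],"aperture":0},{"xyz":[0,-0.012,0],"aperture":0},{"xyz":[0,-0.018,0],"aperture":0},{"xyz":[0,-0.022,0],"aperture":0}]' | python3 steer.py; echo '[{"xyz":[0,-0.004,0],"aperture":0},{"xyz":[0,-0.008,0],"aperture":0},{"xyz":[0,-0.008,0],"aperture":0}]' | python3 steer.py; echo '[{"xyz":[0,-0.003,0],"aperture":0},{"xyz":[0,-0.006,0],"aperture":0},{"xyz":[0,-0.006,0],"aperture":0}]' | python3 steer.py
```

```text
time_s: 2.98
tool_pos: [0.5454, -0.1267, 0.0821]
tool_rot: [179.7, -0.3, -1.1]
force: [1.6, -6.8, 0.9]
grip_width: 0.0005
grasp_force: 3.4
time_s: 3.23
tool_pos: [0.5456, -0.1179, 0.0821]
tool_rot: [179.8, -0.3, -1.0]
force: [1.1, -4.0, 2.7]
grip_width: 0.0008
grasp_force: 2.2
time_s: 3.48
tool_pos: [0.5457, -0.1122, 0.0821]
tool_rot: [179.8, -0.3, -1.0]
force: [1.8, -5.0, 2.5]
grip_width: 0.0006
grasp_force: 2.6
```

```bash
for i in 1 2 3; do :; done; echo '[{"xyz":[0,-0.003,0],"aperture":0},{"xyz":[0,-0.006,0],"aperture":0},{"xyz":[0,-0.006,0],"aperture":0}]' | python3 steer.py; echo '[{"xyz":[0,-0.003,0],"aperture":0},{"xyz":[0,-0.005,0],"aperture":0},{"xyz":[0,-0.005,0],"aperture":0}]' | python3 steer.py
```

```text
time_s: 3.73
tool_pos: [0.5459, -0.1062, 0.0821]
tool_rot: [179.8, -0.3, -1.0]
force: [2.0, -4.5, 2.4]
grip_width: 0.0004
grasp_force: 2.7
time_s: 3.98
tool_pos: [0.546, -0.1013, 0.0821]
tool_rot: [179.8, -0.3, -1.0]
force: [1.4, -5.2, 2.9]
grip_width: 0.0006
grasp_force: 2.7
```

```bash
echo '[{"xyz":[0,-0.003,0],"aperture":0},{"xyz":[0,-0.004,0],"aperture":0},{"xyz":[0,-0.004,0],"aperture":0}]' | python3 steer.py; echo '[{"xyz":[0,-0.003,0],"aperture":0},{"xyz":[0,-0.004,0],"aperture":0},{"xyz":[0,-0.004,0],"aperture":0}]' | python3 steer.py;python3 - <<'E'
from cell import env, optics, get_obs
import cv2
d=optics.read_camera("wrist"); cv2.imwrite("pics/w2.png",d["color"])
E
```

```text
time_s: 4.23
tool_pos: [0.546, -0.0989, 0.0821]
tool_rot: [179.7, -0.3, -1.1]
force: [1.2, -8.1, 1.6]
grip_width: 0.0007
grasp_force: 4.0
time_s: 4.48
tool_pos: [0.546, -0.0988, 0.0822]
tool_rot: [179.4, -0.3, -1.2]
force: [1.6, -15.3, 1.4]
grip_width: 0.0004
grasp_force: 7.2
```

View pics/w2.png

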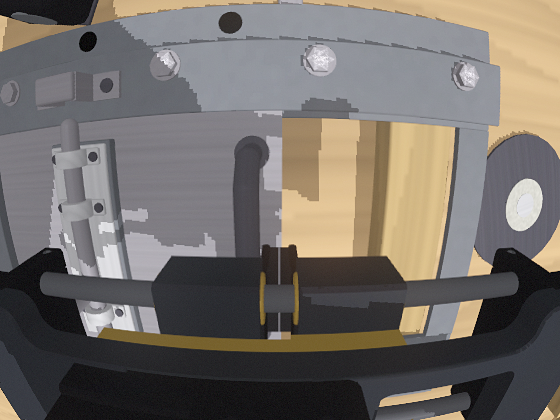

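The wrist view shows the bolt rod (68,125) pointing at the keeper (62,90). The blade has stopped and the force is rising. I'll check the alignment numerically.

Run:
```python
from wp import *
c=optics.read_camera("wrist")
for n,a in dict(bar=(246,230,.085),tip=(68,122,.06),rodback=(95,300,.06),kA=(37,95,.076),kB=(86,82,.076)).items(): print(n,pt(*a,c))
```

```text
bar [ 0.5731 -0.0843  0.085 ]
tip [0.6317 0.0222 0.06  ]
rodback [0.5151 0.0256 0.06  ]
kA [0.6493 0.0327 0.076 ]
kB [ 0.6503 -0.0026  0.076 ]
```

The rod at y≈0.022 lines up with the keeper at y≈0.019, and the blade is hard against the stop. Next I back off, lift, and go to the -x side of the knob (about 0.524, 0.022).

```bash
echo '[{"xyz":[0,0.02,0],"aperture":0},{"xyz":[0,0.02,-0.03],"aperture":0},{"xyz":[0,0.02,-0.065],"aperture":0},{"xyz":[0,0.02,-0.065],"aperture":0}]' | python3 steer.py; echo '[{"xyz":[-0.04,-0.02,0],"aperture":0},{"xyz":[-0.078,-0.05,0],"aperture":0},{"xyz":[-0.078,-0.09,0],"aperture":0},{"xyz":[-0.078,-0.13,0],"aperture":0},{"xyz":[-0.078,-0.136,0],"aperture":0},{"xyz":[-0.078,-0.136,0],"aperture":0}]' | python3 steer.py
python3 - <<'E'
from cell import env, optics, get_obs
import cv2
d=optics.read_camera("wrist"); cv2.imwrite("pics/w3.png",d["color"])
E
```

```text
time_s: 4.92
tool_pos: [0.5483, -0.1113, 0.1524]
tool_rot: [179.8, -0.7, -1.0]
force: [1.3, -0.2, -0.0]
grip_width: 0.0007
grasp_force: 0.0
time_s: 5.42
tool_pos: [0.4684, 0.0308, 0.146]
tool_rot: [-180.0, -0.2, -0.5]
force: [0.5, 0.1, 0.9]
grip_width: 0.0004
grasp_force: 0.0
```

View pics/w3.png

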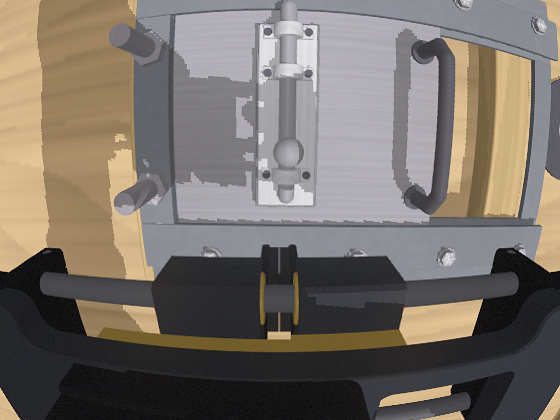

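The blade's front edge is against the stop (column ~173), both studs stand, and the knob is at (288,152), straight ahead of the fingers.

Run:
```python
from wp import *
c=optics.read_camera("wrist");print(pt(288,152,.102,c),get_obs()["tool_pos"])
```

```text
[0.5264 0.0217 0.102 ] [0.46851914 0.02608147 0.14533397]
```

```bash
echo '[{"xyz":[0,0.004,0.025],"aperture":0},{"xyz":[0,0.004,0.046],"aperture":0},{"xyz":[0.01,0.004,0.046],"aperture":0},{"xyz":[0.02,0.004,0.046],"aperture":0}]' | python3 steer.py; echo '[{"xyz":[0.01,0,0],"aperture":0},{"xyz":[0.018,0,0],"aperture":0},{"xyz":[0.026,0,0],"aperture":0},{"xyz":[0.034,0,0],"aperture":0},{"xyz":[0.042,0,0],"aperture":0},{"xyz":[0.05,0,0],"aperture":0},{"xyz":[0.05,0,0],"aperture":0}]' | python3 steer.py
```

```text
time_s: 5.85
tool_pos: [0.4882, 0.0199, 0.0981]
tool_rot: [180.0, 0.1, -1.1]
force: [1.2, 0.5, 1.6]
grip_width: 0.0007
grasp_force: 0.0
time_s: 6.43
tool_pos: [0.5399, 0.0205, 0.0987]
tool_rot: [-180.0, -0.1, -1.0]
force: [0.1, -0.4, -0.3]
grip_width: 0.0004
grasp_force: 0.1
```

```bash
echo '[{"xyz":[0.005,0,0],"aperture":0},{"xyz":[0.008,0,0],"aperture":0},{"xyz":[0.008,0,0],"aperture":0}]' | python3 steer.py; echo '[{"xyz":[0.003,0,0],"aperture":0},{"xyz":[0.006,0,0],"aperture":0},{"xyz":[0.006,0,0],"aperture":0}]' | python3 steer.py; echo '[{"xyz":[0.003,0,0],"aperture":0},{"xyz":[0.005,0,0],"aperture":0},{"xyz":[0.005,0,0],"aperture":0}]' | python3 steer.py
```

```text
time_s: 6.68
tool_pos: [0.5465, 0.0204, 0.0985]
tool_rot: [-180.0, -0.0, -1.0]
force: [-1.2, -0.2, 1.1]
grip_width: 0.0002
grasp_force: 0.8
time_s: 6.93
tool_pos: [0.5484, 0.0207, 0.0979]
tool_rot: [180.0, 0.5, -1.0]
force: [-12.1, 0.6, 6.9]
grip_width: 0.0004
grasp_force: 5.9
time_s: 7.18
tool_pos: [0.5492, 0.0214, 0.0971]
tool_rot: [180.0, 1.0, -0.9]
force: [-22.3, 2.1, 13.4]
grip_width: 0.0005
grasp_force: 11.2
```

Firm stop near x=0.549. I back off, lift and look.

```bash
echo '[{"xyz":[-0.03,0,0],"aperture":0},{"xyz":[-0.05,0,0],"aperture":0},{"xyz":[-0.08,0,-0.02],"aperture":0},{"xyz":[-0.08,0,-0.05],"aperture":0},{"xyz":[-0.08,0,-0.05],"aperture":0},{"xyz":[-0.08,0,-0.05],"aperture":0}]' | python3 steer.py
python3 - <<'E'
from cell import env, optics, get_obs
import cv2
d=optics.read_camera("wrist"); cv2.imwrite("pics/w4.png",d["color"])
E
```

```text
time_s: 7.68
tool_pos: [0.4791, 0.0212, 0.1507]
tool_rot: [179.9, -0.4, -1.0]
force: [-0.3, 0.0, -0.2]
grip_width: 0.0005
grasp_force: 0.0
```

View pics/w4.png

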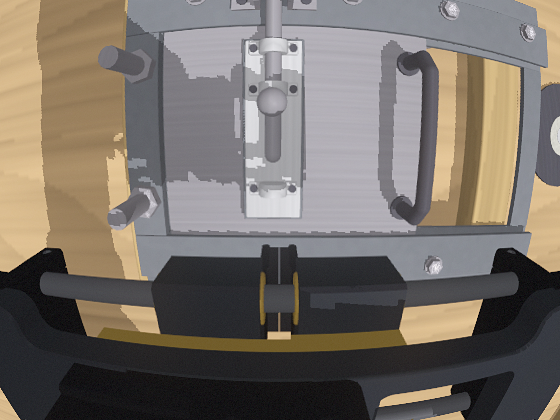

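The rod runs into the keeper at the top of the picture (272,5), and the knob is now at (272,100). I'll measure the throw.

Run:
```python
from wp import *
c=optics.read_camera("wrist");print(pt(272,100,.102,c), "plate ends",pt(270,40,.046,c),pt(270,217,.046,c),"guides",pt(160,234,.05,c),pt(370,28,.05,c))
import cv2; t=optics.read_camera("top"); cv2.imwrite("pics/t5.png",cv2.resize(t["color"][160:290,210:390],None,fx=4.4,fy=4.4,interpolation=cv2.INTER_CUBIC))
```

```text
[0.5667 0.0233 0.102 ] plate ends [0.617  0.0251 0.046 ] [0.4784 0.028  0.046 ] guides [0.4661 0.1207 0.05  ] [ 0.6281 -0.0511  0.05  ]
```

The knob is at gate x ≈ +0.020, which is home: it moved 40 mm from about 0.009 of throw and then hit a firm stop. The blade edge is against the stop and the robot is clear, so I hand in.

```bash
python3 -c "
from cell import env, optics, get_obs
print(env.sign_off())"
```

```text
the job is handed in; nothing more can be done
None
```

The gate is locked and handed in: the blade is hard against the end stop, the bolt is through the keeper with about 50 mm of throw by camera measurement, and nothing loose was touched; `sign_off()` returned no verdict.

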